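Fit the lamp from the sloped bin into its cradle

TASK

Take the lamp (the round one with pins at one end) out of the sloped bin and lay it, without dropping it, in the two V blocks of the lamp cradle between the end plates, with its pins pointing away from the robot. Then swing the open metal strap over it until it is fully shut, and let go. Leave everything else where it is.

Things in the scene. Friction and masses are not known exactly. Their poses are not given: they have to be found in the camera images.
- lamp: hollow-cathode lamp: cylinder 38 mm in diameter, 143 mm long, smooth pale body, round window at one end, dark socket with thin pins at the other; 0.10 to 0.17 kg. y axis: along it, from pins to window. Origin on its skin at mid-length, 19 mm off the axis. It starts in one of the bin's compartments, lying along the slope (30 degrees to the level), window end downhill, pins uphill
- lamp_mid (a point): point on the lamp's axis at mid-length, 71.5 mm from the pins' tips and from the window face. The lamp is 38 mm thick here and can be gripped across
- lamp_pins (a point): point on the lamp's axis at the tips of its pins
- bin: fixed grey bin on a metal stand: three equal open compartments side by side along its y (centres at y = -96, 0, +96 mm). Origin on the worktop under its middle; x points uphill, away from the robot; z up. Its floor rises 30 degrees toward +x, from 30 mm high at x = -71 mm to 112 mm at x = +71 mm. Walls and front lip are 4 mm thick and stand 34 mm out, square to the floor
- bin_floor (a point): centre of the middle compartment's floor. A compartment is 92 mm across and 165 mm along the slope. In each, two ridges 14 mm high and 22 mm apart run along the slope (7 mm deep trough between) and carry the lamp: its axis lies 30 mm off the floor, measured square to the slope, midway between the walls (27 mm clear on either side)
- lamp_carton: closed white carton 52 x 52 x 150 mm that lies in another compartment of the bin; to be left there. Origin at the centre of its underside, y along its length
- marker: slim marker pen 140 mm long, 12 mm thick, lying in the remaining compartment of the bin; to be left there. Origin under its middle, y along its length
- cradle: fixed lamp cradle: base plate 180 x 84 x 8 mm, two V blocks at x = -52 and +52 mm, end plates 46 mm high at both ends (inner faces at x = -81.5 and +81.5 mm, so the lamp has 20 mm of room lengthwise). Between the blocks nothing stands above the base plate. Origin on the worktop under its middle; x along the lamp's place, away from the robot; z up
- far_v (a point): bottom of the V in the far block (cradle x = +52 mm). Both blocks are 16 mm thick along x and 61 mm wide; their 90 degree V's open upward to 47 mm height. Beside the far block stand two posts 8 mm thick across y, 12 mm along x: the strap's hinge post at y = -36 mm (68 mm high) and a rest post at y = +36 mm (68 mm high)
- cradle_seat (a point): point of the cradle where the middle of the lamp's axis lies when it is centred in both V's, 50 mm above the worktop; axes as the cradle's
- strap (a joint): angle of the steel strap over the far V block: 0 = shut, level, just above the lamp; 1.57 = upright; 2.0 = fully open, leaning out to the cradle's -y. Starts at 1.75 to 2.0. It weighs 70 g and has slight friction: near upright it stays put, leaned inward below about 1.1 it falls shut by itself. 12 mm wide, 4 mm thick, 84 mm long, with a 9 mm lip at its tip
- strap_hinge (a point): point on the strap's hinge axis, 73 mm above the worktop; the axis runs along the cradle's x
- strap_tip (a point): middle of the strap's free end, 84 mm from the hinge axis
- tip_box: pipette tip box 86 x 122 x 71 mm; a bystander, to be left alone. Origin at the centre of its underside
- timer: small bench timer 58 x 64 x 17 mm; a bystander, to be left alone. Origin at the centre of its underside
- reagent_e: white reagent bottle 48 mm across, 88 mm tall; a bystander, to be left alone. Origin at the centre of its underside
- wash_bottle: wash bottle with a bent spout, 218 mm tall; a bystander, to be left alone. Origin at the centre of its underside
- screwdriver: screwdriver 166 mm long, lying flat; a bystander, to be left alone. Origin at the centre of its underside
- tape_roll: roll of tape 63 mm across, 18 mm high, lying flat; a bystander, to be left alone. Origin at the centre of its underside
Not all that is in view belongs to the job. What is shaped like the lamp but turquoise is not meant. What is shaped like the cradle but pink is not meant.

How it is judged:
On the way:
1. the lamp lies level in both V's of the cradle, pins away from the robot, while the strap is still open (x of lamp_mid in the frame of cradle_seat between -0.016 and 0.016 m and distance between lamp_mid and cradle_seat below 0.018 m and z of lamp_mid in the frame of cradle_seat below 0.005 m and y of lamp_mid in the frame of cradle_seat between -0.005 and 0.005 m and angle between the y axis of lamp and the x axis of cradle, either way round below 0.08 rad and x of lamp_pins in the frame of cradle_seat above 0.04 m and value of joint strap above 1 rad), for 0.2 s.
At the end, for the whole second after the job is handed in: The lamp lies at rest in both V's of the cradle (axis within 0.08 rad of the cradle's, within 5 mm sideways, no more than 5 mm high, within 16 mm of the middle lengthwise), its pins at the end away from the robot, and the strap over it is shut (below 0.1 rad) (x of lamp_mid in the frame of cradle_seat between -0.016 and 0.016 m and distance between lamp_mid and cradle_seat below 0.018 m and z of lamp_mid in the frame of cradle_seat below 0.005 m and y of lamp_mid in the frame of cradle_seat between -0.005 and 0.005 m and angle between the y axis of lamp and the x axis of cradle, either way round below 0.08 rad and x of lamp_pins in the frame of cradle_seat above 0.04 m and value of joint strap below 0.1 rad and linear speed of lamp below 0.02 m/s); the robot touches nothing.
It fails at once if the lamp is dropped (falls freely at more than 0.5 m/s, a drop of over 13 mm) (linear speed of lamp above 0.5 m/s and contact force between the fingers and lamp below 0.05 N).
It fails at once if a bystander or another thing in the bin is moved by more than 40 mm (distance of any of tip_box, timer, reagent_e, wash_bottle, screwdriver, tape_roll, lamp_carton, marker from where it was at the start of the episode above 0.04 m).
It also fails if it takes over 51 s, if anything falls off the work surface, if the arm or the gripper's body presses on something with over 40 N, if the wrist force passes 120 N, or if a joint passes its speed limit or range.

ROBOT

A 6-joint arm with a two-finger parallel gripper is mounted at the origin on the work surface; the furniture and walls round the work are solid. World frame = base frame: x ahead of the robot, y to its left, z up, the work surface at z = 0. Lengths are in m, angles in rad, forces in N, time in s.
With the tool pointing down it reaches from about 0.35 to 0.775 m from the base axis. Payload 5.5 kg.
Tool frame: the origin (TCP) lies at the very end of the fingers, on their centre line; the grasp point (between the pads) lies 19 mm behind it; z points along the fingers, y is the line along which they close (so a half turn about z gives the same grasp; the last joint's range is limited). The gripper opens to 85 mm and grips with 20 to 120 N. Pads are 22 mm wide; open, the fingers measure 114 mm over their backs; the gripper's body (76 mm by 85 mm) begins 54 mm behind the grasp point. The pads swing forward as they close: fully open they stand 13 mm farther back than shut.
Start: joints at [-1.406, 0.313, 0.046, 1.304, 0, 1.431], TCP at [0.173, -0.549, 0.208] pointing down, gripper open.
Joint ranges: [-2.76, 2.76], [-0.86, 1.69], [-1.03, 1.26], [-2.2, 2.34], [-1.47, 1.5], [-3.14, 3.14]. Speed limits (rad/s): [2.57, 2.57, 3.14, 3.14, 3.14, 3.14].

INTERFACE

Orientations are given as a unit quaternion [w, x, y, z].
In Python, from workcell import env, cams, ticket, spotter gives the robot as it stands.
- The arm moves only by the tool jog_arm, never from a script. Its argument "increments" is a list that holds one entry, the list of rows, each a list of 7 numbers: the shift along the tool's x, y, z in units of 0.25 m (1.0 is 0.25 m), then the turn, a rotation vector about the tool's x, y, z in units of 180 degrees (1.0 is 180 degrees), then the closure in counts, from 0 (fully open) to 255 (shut). A call has 1 to 20 rows; each row shifts and turns the commanded pose from where the row before left it, along the tool's axes as they then stand; what a row does not reach is not made up. A row lasts 1/10 s, in which the tool goes at most 50 mm and 8.59 degrees, less where a joint would pass 70% of its speed; a pose out of reach is approached as far as the arm can. A call with a number of a shift or a turn outside -1 to 1 is refused whole. A call with a gripper value outside its range is refused whole. The fingers move at their own pace and stop on an object; "force" is the grip in N (left out, the last holds). Time passes only in rows, so rows that do not move let the fingers close. It gives the time, the measured TCP pose, the force, the opening and the grip force at its end, in the units of the state.
- env.get_state(): the state, without advancing time (a new reading comes with each control period).
- cams.read_camera(name): name is "side" or "top"; returns a dict with "pixels" (400x640x3 uint8, red, green, blue), "fx", "fy", "cx", "cy" (pixels), "xyz" and "attitude" of the camera in the world. Camera axes: x right, y down, z forward; pixel columns grow to the right and rows downward; lengths in m; the calibration is good to about 2 mm. A picture is of the moment at which its call begins. There is no depth.
- ticket.hand_in(): hands the job in; it is judged then, once.
Trained networks look in the newest picture that a camera, given by its name, has taken for a name from the list of things; names that differ only in an ending like _2 or _b are one class to them, and where a whole thing is asked for, a point or a joint stands for the part that bears it (a point fixed in the world has none). Each returns a list of dicts, best first, with "conf" (0 to 1); they miss things now and then, are a little off and sometimes report something else, mostly with a low value. They report only what shows in the picture. A call takes as long as a camera call. They do not tell look-alikes from the thing itself.
- spotter.find_in(target, camera): "uv" ([column, row] in pixels, amid what is visible of it).
- spotter.cut_out(target, camera): "region" (400x640 bool, what is visible of it) and "uv" ([column, row] in pixels, amid what is visible of it).
- spotter.landmark_of(target, camera): "uv" ([column, row] in pixels: a listed point, or the origin of a listed thing).
The state is a dict: "clock": time; "joint_pos": joint angles; "qvel": joint speeds; "tau": joint torques, N m; "tcp_pos": TCP position; "orientation": TCP orientation; "wrist_force": force on the tool from outside, world axes, zero at the start; "ft_torque": the same for the moment, N m; "finger_gap": finger opening in m; "grip_force": force on a finger pad.
Only numpy, scipy, OpenCV 4.12 (cv2) and the standard library are available. Lean on these libraries where they do the work, as an engineer would, in place of code of your own. Each camera call takes 0.05 s, during which the arm holds its last target. There are 200 camera calls.

## Working session

There is one attempt and no reset: what is moved stays moved. The work goes in short steps, Python scripts to look and compute and a tool call to move; the robot and the scene stay as the last step left them, time stands still between calls to the robot, and variables do not carry over. Pictures are saved under pics/ and viewed, at most 10 in all, crops included, and the job is handed in when it is done.

Besides the shell and the picture viewer there is one more tool, called after "Request:" by a JSON object that holds its "name" and its "arguments", one argument or row to a line. jog_arm: Moves the arm, as the interface text tells. Shifts and turns lie within -1 to 1; 1 stands for 0.25 m of shift or 180 degrees of turn. Its arguments: {"type":"object","properties":{"increments":{"type":"array"},"force":{"type":"number"}},"required":["increments"]}

```bash
mkdir -p pics; ls; cat > h.py <<'E'
import numpy as np, cv2
from scipy.spatial.transform import Rotation as R
from workcell import env,cams,ticket,spotter
def rot(c):
    a=np.array(c["attitude"],float)
    return a if a.shape==(3,3) else R.from_quat(a,scalar_first=True).as_matrix()
def ray(c,uv):
    d=np.array([(uv[0]-c["cx"])/c["fx"],(uv[1]-c["cy"])/c["fy"],1]); d=rot(c)@d
    return np.array(c["xyz"]),d/np.linalg.norm(d)
def atz(c,uv,z):
    o,d=ray(c,uv); return o+d*(z-o[2])/d[2]
def tri(c1,u1,c2,u2):
    o1,d1=ray(c1,u1);o2,d2=ray(c2,u2)
    s=np.linalg.lstsq(np.c_[d1,-d2],o2-o1,rcond=None)[0]
    p,q=o1+s[0]*d1,o2+s[1]*d2
    return (p+q)/2,np.linalg.norm(p-q)
def proj(c,p):
    v=rot(c).T@(np.array(p)-c["xyz"]); return np.array([c["fx"]*v[0]/v[2]+c["cx"],c["fy"]*v[1]/v[2]+c["cy"]])
E
python3 - <<'E'
from h import *
np.set_printoptions(precision=3,suppress=True)
C={}
for n in("top","side"):
    c=cams.read_camera(n);C[n]=c
    cv2.imwrite(f"pics/{n}0.png",c["pixels"][:,:,::-1])
    print(n,c["fx"],c["xyz"],c["attitude"])
    for t in("lamp_mid","lamp_pins","bin_floor","bin","cradle_seat","far_v","strap_hinge","strap_tip","cradle"):
        print(t,[(np.round(r["uv"],1).tolist(),round(r["conf"],2)) for r in spotter.landmark_of(t,n)[:3]])
print(env.get_state())
E
```

```text
pics
top 481.9789808937734 [0.42  0.092 1.457] [-0.024  0.716 -0.697  0.03 ]
lamp_mid [([247.5, 186.3], 0.64), ([262.4, 278.2], 0.6), ([402.4, 213.0], 0.58)]
lamp_pins [([245.8, 160.7], 0.78), ([269.3, 253.4], 0.6)]
bin_floor [([282.9, 184.3], 0.56)]
bin [([282.0, 185.7], 0.74), ([246.9, 186.8], 0.67)]
cradle_seat [([439.9, 288.9], 0.9), ([403.4, 210.4], 0.73)]
far_v [([431.9, 267.3], 0.73), ([406.4, 194.5], 0.55), ([416.6, 160.0], 0.5)]
strap_hinge [([449.1, 264.5], 0.95), ([422.1, 193.6], 0.65)]
strap_tip [([423.2, 272.4], 0.53), ([441.4, 191.1], 0.47), ([280.7, 183.1], 0.41)]
cradle [([434.1, 290.2], 0.86), ([245.3, 184.5], 0.38), ([283.1, 187.9], 0.34)]
side 427.92430325191935 [-0.469 -0.331  0.703] [-0.421  0.718 -0.479  0.28 ]
lamp_mid []
lamp_pins []
bin_floor [([410.9, 220.9], 0.26)]
bin [([217.3, 219.8], 0.74), ([321.1, 207.2], 0.69)]
cradle_seat [([415.7, 242.9], 0.58), ([434.5, 303.0], 0.57), ([316.5, 266.4], 0.54)]
far_v [([412.6, 242.2], 0.92), ([434.1, 297.9], 0.7)]
strap_hinge [([450.4, 281.1], 0.83), ([428.2, 228.1], 0.79)]
strap_tip [([443.2, 210.7], 0.51), ([414.9, 279.9], 0.46), ([319.4, 267.8], 0.37)]
cradle [([410.7, 259.6], 0.9), ([432.6, 320.0], 0.84), ([433.2, 231.6], 0.62)]
{'clock': 1.0, 'joint_pos': array([-1.406,  0.313,  0.046,  1.304,  0.   ,  1.431]), 'qvel': array([-0.   , -0.   , -0.   ,  0.001, -0.001,  0.001]), 'tau': array([  0.002, -48.048,  29.882,   0.   ,   0.   ,  -0.   ]), 'tcp_pos': array([ 0.173, -0.549,  0.208]), 'orientation': array([0.   , 0.988, 0.152, 0.   ]), 'wrist_force': array([ 0.199,  0.074, -0.908]), 'ft_torque': array([ 0.015, -0.046,  0.021]), 'grip_force': 0.0, 'finger_gap': 0.08558396705084668}
```

View pics/top0.png

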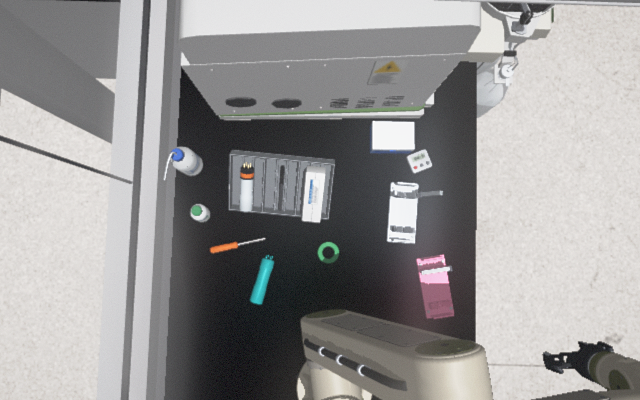

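View pics/side0.png

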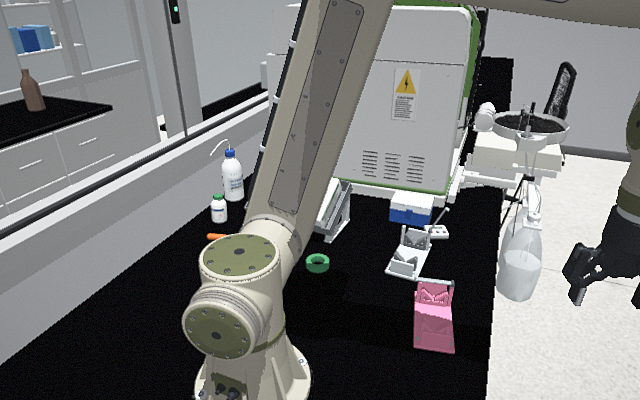

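The top view shows the lamp in the bin's left compartment, with its pins up near (246,165). The white cradle is at (403,212), with its strap open to the right (tip about (441,193)). The arm hides the bin in the side view. I'll zoom in for finer measurement.

```bash
python3 - <<'E'
import cv2,numpy as np
a=cv2.imread("pics/top0.png")
b=cv2.resize(a[145:225,222:342],None,fx=5,fy=5,interpolation=cv2.INTER_CUBIC)
c=cv2.resize(a[170:250,380:450],None,fx=5,fy=5,interpolation=cv2.INTER_CUBIC)
b=b[:, :440]
cv2.imwrite("pics/crop0.png",np.hstack([b,c]))
E
python3 - <<'E'
from h import *
np.set_printoptions(precision=4,suppress=True)
c=cams.read_camera("top");s=cams.read_camera("side")
print("mid",atz(c,[247.5,186.3],.093),"pins",atz(c,[245.8,160.7],.13))
for u in spotter.cut_out("lamp","top")[:3]:
    m=u["region"].astype(np.uint8);cn=max(cv2.findContours(m,0,1)[0],key=cv2.contourArea)
    print("lamp",u["conf"],u["uv"],cv2.minAreaRect(cn))
for u in spotter.cut_out("bin","top")[:2]:
    m=u["region"].astype(np.uint8);cn=max(cv2.findContours(m,0,1)[0],key=cv2.contourArea)
    print("bin",u["conf"],u["uv"],cv2.minAreaRect(cn))
print("binO",atz(c,[282,185.7],0),"floor",atz(c,[282.9,184.3],.071))
print("seat",atz(c,[403.4,210.4],.05),"farv",atz(c,[406.4,194.5],.023),"hinge",atz(c,[422.1,193.6],.073))
print("tri farv",tri(c,[406.4,194.5],s,[412.6,242.2]),"hinge",tri(c,[422.1,193.6],s,[428.2,228.1]),"tip",tri(c,[441.4,191.1],s,[443.2,210.7]))
E
```

```text
mid [0.5756 0.2654 0.093 ] pins [0.6427 0.2682 0.13  ]
lamp 0.67 [245.4, 187.4] ((246.5, 187.0), (46.0, 13.0), 90.0)
lamp 0.62 [259.5, 279.5] ((261.82989501953125, 280.13226318359375), (11.638724327087402, 47.127288818359375), 17.447187423706055)
lamp 0.49 [280.3, 186.4] ((280.8672790527344, 186.99118041992188), (4.124177932739258, 42.17304611206055), 3.814074993133545)
bin 0.58 [276.8, 178.1] ((279.49505615234375, 183.54949951171875), (106.56848907470703, 61.89131546020508), 5.710593223571777)
binO [0.5911 0.1726 0.    ] floor [0.5869 0.1662 0.071 ]
seat [ 0.5227 -0.1879  0.05  ] farv [ 0.5727 -0.2016  0.023 ] hinge [ 0.5713 -0.2368  0.073 ]
tri farv (array([ 0.5714, -0.1974,  0.0227]), np.float64(0.008748719562675096)) hinge (array([ 0.5699, -0.2327,  0.079 ]), np.float64(0.005316313843537409)) tip (array([ 0.5707, -0.2674,  0.1419]), np.float64(0.01201975851544311))
```

View pics/crop0.png

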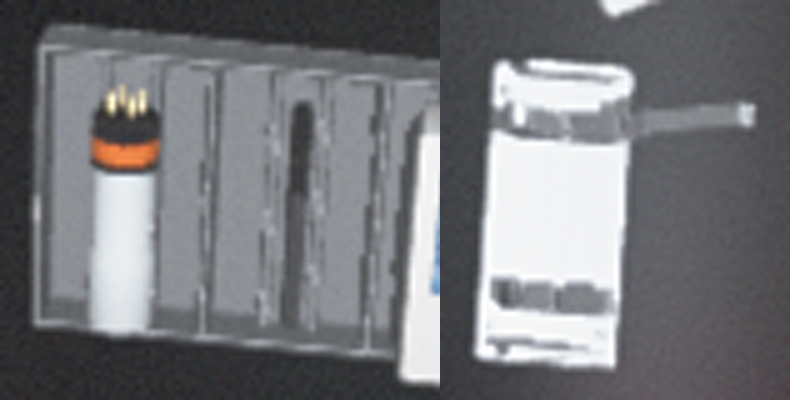

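The crop shows the lamp with its pin tips at about pixel (247,163), the window end on the lip at about (246,211), and the cradle corners clearly. I'll fit the known models to these corners and check with an overlay.

```bash
cat > fit.py <<'E'
from h import *
from scipy.optimize import least_squares
def W(q,p): 
    p=np.atleast_2d(p);c,s=np.cos(q[2]),np.sin(q[2])
    return np.c_[q[0]+c*p[:,0]-s*p[:,1],q[1]+s*p[:,0]+c*p[:,1],p[:,2]]
def slope(s,y,n): return [s*.866-n*.5,y,.071+s*.5+n*.866]
E
python3 - <<'E'
from fit import *
np.set_printoptions(precision=4,suppress=True)
c=cams.read_camera("top");s=cams.read_camera("side")
def fit(pts,px,q0):
    f=lambda q:np.concatenate([proj(c,w)-u for w,u in zip(W(q,pts),px)])
    r=least_squares(f,q0,loss="soft_l1"); print(r.x,np.degrees(r.x[2]),"\n",f(r.x).reshape(-1,2)); return r.x
bp=[slope(-.0865,.146,.034),slope(-.0865,.048,.034),slope(-.0865,-.048,.034),slope(.0825,.048,.034),slope(.0825,-.048,.034),slope(.0825,.142,.034)]
bq=fit(bp,[[228.6,210],[262.6,211.6],[295.4,215.2],[263.6,159],[298,162],[231.5,154.5]],[.59,.17,0])
cp=[[-.09,.042,.008],[-.09,-.042,.008],[.09,.042,.046],[.09,-.042,.046],[.052,-.036,.073]]
cq=fit(cp,[[387,242],[414.6,243.4],[391,182.4],[418.4,183.6],[422.1,193.6]],[.52,-.19,0])
im=cv2.resize(c["pixels"][:,:,::-1],None,fx=4,fy=4,interpolation=cv2.INTER_CUBIC)
def L(q,a,b,col):
    u,v=[proj(c,w)*4+2 for w in W(q,[a,b])]
    cv2.line(im,tuple(map(int,u)),tuple(map(int,v)),col,1)
for y in(.146,.048,-.048,-.146): L(bq,slope(-.0865,y,.034),slope(.0825,y,.034),(0,255,0))
L(bq,slope(-.0865,.146,.034),slope(-.0865,-.146,.034),(0,255,0));L(bq,slope(.0825,.146,.034),slope(.0825,-.146,.034),(0,255,0))
for n,col in((.03,(0,0,255)),): 
  for dy in(-.019,0,.019): L(bq,slope(-.0825,.096+dy,n),slope(.0605,.096+dy,n),col)
for z in(.008,.046):
  for sx in(-.09,.09): L(cq,[sx,-.042,z],[sx,.042,z],(0,0,255))
for y in(-.042,.042): L(cq,[-.09,y,.008],[.09,y,.008],(0,0,255))
for x in(-.06,-.044,.044,.06): L(cq,[x,-.0305,.047],[x,.0305,.047],(0,200,0))
cv2.imwrite("pics/ov.png",np.hstack([im[580:900,890:1350],im[680:1000,1520:1800]]))
print("lampmid",W(bq,slope(-.011,.096,.03)),"pins",W(bq,slope(.0605,.096,.03)), proj(c,W(bq,slope(.0605,.096,.03))[0]))
print("seat",W(cq,[0,0,.05]),"hinge",W(cq,[.052,-.036,.073]))
for a in (1.57,1.75,1.9,2.0):
  p=W(cq,[.052,-.036+.084*np.cos(a),.073+.084*np.sin(a)])[0];print(a,p,proj(c,p),proj(s,p))
print(proj(s,W(cq,[.052,0,.0235])[0]))
E
```

```text
[ 0.5926  0.1711 -0.0581] -3.3279129195982575 
 [[ 0.0035 -0.1635]
 [-0.3851  1.1447]
 [-0.2722  0.3924]
 [ 0.7638 -0.9949]
 [ 1.0833 -0.9798]
 [-1.1458  0.5517]]
[ 0.5171 -0.1915 -0.0152] -0.8718513288278253 
 [[-0.0206  0.5062]
 [ 0.3025  0.3136]
 [-0.0005 -1.0069]
 [ 0.9918 -0.9573]
 [-2.9414  0.834 ]]
lampmid [[0.5737 0.2684 0.0915]] pins [[0.6355 0.2648 0.1272]] [247.0527 163.4662]
seat [[ 0.5171 -0.1915  0.05  ]] hinge [[ 0.5686 -0.2283  0.073 ]]
1.57 [ 0.5686 -0.2283  0.157 ] [426.3203 191.3365] [431.1464 202.9433]
1.75 [ 0.5684 -0.2433  0.1557] [431.7141 191.6314] [436.825  204.4691]
1.9 [ 0.5682 -0.2555  0.1525] [435.8714 191.9501] [441.3476 206.4016]
2.0 [ 0.5681 -0.2633  0.1494] [438.4144 192.1948] [444.1949 208.0013]
[412.2439 241.7994]
```

View pics/ov.png

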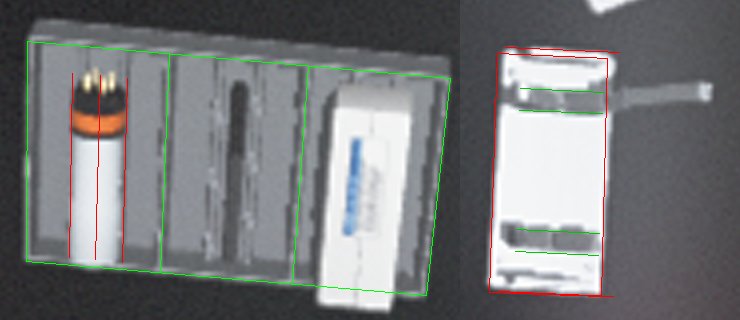

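The overlay fits. The lamp lies against the lip at y=+96 mm, and the predicted pin tips match the image. Next I'll refine the cradle from its plate edges and plan the approach.

```bash
cat >> fit.py <<'E'
BQ=np.array([.5926,.1711,-.0581])
def tool(yaw,tilt):  # tool z down, tilted forward by tilt, tool x back toward the robot
    z=np.array([np.sin(tilt)*np.cos(yaw),np.sin(tilt)*np.sin(yaw),-np.cos(tilt)])
    y=np.array([-np.sin(yaw),np.cos(yaw),0]); return np.c_[np.cross(y,z),y,z]
def plan(p,Rt,P=None,R0=None):
    st=env.get_state()
    P=np.array(st["tcp_pos"]) if P is None else P
    R0=R.from_quat(st["orientation"],scalar_first=True).as_matrix() if R0 is None else R0
    w=R.from_matrix(R0.T@Rt).as_rotvec();n=int(np.ceil(np.linalg.norm(w)/np.radians(8.4)))
    if n: print("turn",n,"x",np.round(w/np.pi/n,4).tolist())
    d=Rt.T@(np.array(p)-P);m=int(np.ceil(np.linalg.norm(d)/.046))
    if m: print("shift",m,"x",np.round(d/.25/m,4).tolist())
    return np.array(p),Rt
E
python3 - <<'E'
from fit import *
np.set_printoptions(precision=4,suppress=True)
c=cams.read_camera("top");g=cv2.cvtColor(c["pixels"],cv2.COLOR_RGB2GRAY).astype(float)
Lp,Rp=[],[]
for r in range(200,224):
    row=g[r,380:430];t=140
    i=np.where(row>t)[0]; a,b=i[0],i[-1]
    Lp.append(atz(c,[380+a-(row[a]-t)/(row[a]-row[a-1]),r],.008)); Rp.append(atz(c,[380+b+(row[b]-t)/(row[b]-row[b+1]),r],.008))
Lp,Rp=np.array(Lp),np.array(Rp)
for q in(Lp,Rp):
    k=np.polyfit(q[:,0],q[:,1],1);print(k, "y at .517",np.polyval(k,.517))
p,Rt=plan([.173,-.549,.208],tool(-.058,0))
p,Rt=plan([.45,-.15,.32],Rt,p,Rt)
p,Rt=plan([.50,.25,.32],Rt,p,Rt)
p,Rt=plan(p,tool(-.0581,np.pi/6),p,Rt)
p,Rt=plan(W(BQ,slope(-.019,.096,.116))[0],Rt,p,Rt);print(p)
p,Rt=plan(W(BQ,slope(-.019,.096,.016))[0],Rt,p,Rt);print(p)
E
```

```text
[-0.0504 -0.1242] y at .517 -0.15027002221819205
[-0.0549 -0.2081] y at .517 -0.2364626433507905
turn 19 x [0.0, 0.0, -0.0466]
shift 1 x [-0.0019, -0.0017, 0.0005]
shift 11 x [-0.0921, 0.1507, -0.0407]
shift 9 x [-0.0119, 0.1788, 0.0]
turn 4 x [0.0, -0.0417, 0.0]
shift 4 x [0.0595, 0.0226, 0.1482]
[0.5238 0.2713 0.162 ]
shift 3 x [-0.0, -0.0, 0.1333]
[0.5738 0.2684 0.0754]
```

Refined cradle: the seat is at about (0.518, -0.193), yaw -3.0°, and this agrees with the triangulated far_v and hinge. Moving now.

Request:
{"name": "jog_arm", "arguments": {
  "increments": [
    [[0,0,0,0,0,-0.0466,0],[0,0,0,0,0,-0.0466,0],[0,0,0,0,0,-0.0466,0],[0,0,0,0,0,-0.0466,0],[0,0,0,0,0,-0.0466,0],[0,0,0,0,0,-0.0466,0],[0,0,0,0,0,-0.0466,0],[0,0,0,0,0,-0.0466,0],[0,0,0,0,0,-0.0466,0],[0,0,0,0,0,-0.0466,0],[0,0,0,0,0,-0.0466,0],[0,0,0,0,0,-0.0466,0],[0,0,0,0,0,-0.0466,0],[0,0,0,0,0,-0.0466,0],[0,0,0,0,0,-0.0466,0],[0,0,0,0,0,-0.0466,0],[0,0,0,0,0,-0.0466,0],[0,0,0,0,0,-0.0466,0],[0,0,0,0,0,-0.0466,0],[0,0,0,0,0,0,100]]
  ]
}}

```text
clock: 3.35
tcp_pos: [0.1726, -0.5486, 0.2082]
orientation: [0.0, 0.027, 1.0, -0.0]
wrist_force: [0.1, -0.0, 0.3]
finger_gap: 0.073
grip_force: 0.0
```

Request:
{"name": "jog_arm", "arguments": {
  "increments": [
    [[-0.092,0.15,-0.041,0,0,0,100],[-0.092,0.15,-0.041,0,0,0,100],[-0.092,0.15,-0.041,0,0,0,100],[-0.092,0.15,-0.041,0,0,0,100],[-0.092,0.15,-0.041,0,0,0,100],[-0.092,0.15,-0.041,0,0,0,100],[-0.092,0.15,-0.041,0,0,0,100],[-0.092,0.15,-0.041,0,0,0,100],[-0.092,0.15,-0.041,0,0,0,100],[-0.092,0.15,-0.041,0,0,0,100],[-0.092,0.15,-0.041,0,0,0,100],[-0.012,0.179,0,0,0,0,100],[-0.012,0.179,0,0,0,0,100],[-0.012,0.179,0,0,0,0,100],[-0.012,0.179,0,0,0,0,100],[-0.012,0.179,0,0,0,0,100],[-0.012,0.179,0,0,0,0,100],[-0.012,0.179,0,0,0,0,100],[-0.012,0.179,0,0,0,0,100],[-0.012,0.179,0,0,0,0,100]]
  ]
}}

```text
clock: 5.35
tcp_pos: [0.4971, 0.252, 0.321]
orientation: [0.0, 0.03, 1.0, 0.0]
wrist_force: [0.4, -0.2, 0.0]
finger_gap: 0.0518
grip_force: 0.0
```

Request:
{"name": "jog_arm", "arguments": {
  "increments": [
    [[0,0,0,0,-0.0417,0,100],[0,0,0,0,-0.0417,0,100],[0,0,0,0,-0.0417,0,100],[0,0,0,0,-0.0417,0,100],[0,0,0,0,0,0,100],[0,0,0,0,0,0,100]]
  ]
}}

```text
clock: 5.95
tcp_pos: [0.4961, 0.2501, 0.3211]
orientation: [0.258, 0.027, 0.966, -0.007]
wrist_force: [0.6, 0.3, 0.0]
finger_gap: 0.0518
grip_force: 0.0
```

```bash
python3 - <<'E'
from fit import *
Rt=tool(-.0581,np.pi/6)
p,Rt=plan(W(BQ,slope(-.019,.096,.116))[0],Rt);print(p)
print(env.get_state()["joint_pos"])
E
```

```text
turn 1 x [0.0007, -0.0004, 0.0004]
shift 4 x [0.0567, 0.0227, 0.1511]
[0.52384609 0.27126136 0.161956  ]
[ 0.46780159 -0.11550967 -0.30167766  0.92158132 -0.25137611  0.46448662]
```

Request:
{"name": "jog_arm", "arguments": {
  "increments": [
    [[0.057,0.023,0.151,0,0,0,100],[0.057,0.023,0.151,0,0,0,100],[0.057,0.023,0.151,0,0,0,100],[0.057,0.023,0.151,0,0,0,100],[0,0,0,0,0,0,100]]
  ]
}}

```text
clock: 6.45
tcp_pos: [0.5245, 0.2706, 0.1565]
orientation: [0.255, 0.027, 0.967, -0.009]
wrist_force: [-1.8, 0.4, -0.2]
finger_gap: 0.052
grip_force: 0.0
```

```bash
python3 - <<'E'
from fit import *
Rt=tool(-.0581,np.pi/6)
plan(W(BQ,slope(-.019,.096,.016))[0],Rt)
ims=[]
for n,(r,q) in {"top":((130,230),(200,340)),"side":((120,260),(170,400))}.items():
    c=cams.read_camera(n);ims.append(cv2.resize(c["pixels"][r[0]:r[1],q[0]:q[1],::-1],(390,300),interpolation=cv2.INTER_CUBIC))
    print(proj(c,env.get_state()["tcp_pos"]))
cv2.imwrite("pics/pre.png",np.hstack(ims))
E
```

```text
turn 1 x [-0.0009, -0.0026, 0.0006]
shift 3 x [-0.0028, 0.0009, 0.1266]
[241.63630342 201.69875671]
[258.07194488 176.60425773]
```

View pics/pre.png

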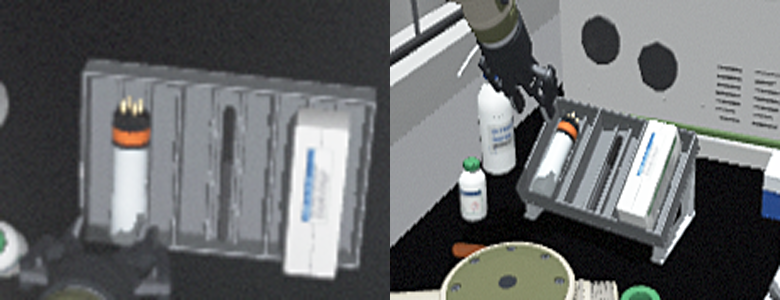

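The image shows the gripper in line over the lamp's lower half, with the lamp (crop x≈130) and the bin unmoved. Descending and gripping.

Request:
{"name": "jog_arm", "arguments": {
  "increments": [
    [[-0.002,0.001,0.095,0,0,0,100],[-0.002,0.001,0.095,0,0,0,100],[-0.002,0.001,0.095,0,0,0,100],[-0.002,0.001,0.095,0,0,0,100],[0,0,0,0,0,0,100],[0,0,0,0,0,0,100]]
  ]
}}

```text
clock: 7.15
tcp_pos: [0.576, 0.2704, 0.083]
orientation: [0.26, 0.027, 0.965, -0.007]
wrist_force: [0.4, 0.8, -0.3]
finger_gap: 0.052
grip_force: 0.0
```

```bash
python3 - <<'E'
from fit import *
plan(W(BQ,slope(-.019,.096,.016))[0],tool(-.0581,np.pi/6))
print(env.get_state()["wrist_force"])
E
```

```text
turn 1 x [0.0007, 0.001, 0.0003]
shift 1 x [0.0226, -0.0085, 0.0223]
[ 0.36387656  0.80021367 -0.28060835]
```

Request:
{"name": "jog_arm", "arguments": {
  "increments": [
    [[0.022,-0.008,0.022,0,0,0,100],[0,0,0,0,0,0,100],[0,0,0,0,0,0,255],[0,0,0,0,0,0,255],[0,0,0,0,0,0,255],[0,0,0,0,0,0,255],[0,0,0,0,0,0,255]]
  ],
  "force": 40
}}

```text
clock: 7.85
tcp_pos: [0.5717, 0.2694, 0.0739]
orientation: [0.259, 0.026, 0.965, -0.006]
wrist_force: [-4.6, 3.0, 3.5]
finger_gap: 0.0272
grip_force: 35.6
```

```bash
python3 - <<'E'
from fit import *
ims=[]
for n,(r,q) in {"top":((140,230),(210,327)),"side":((140,240),(210,340))}.items():
    c=cams.read_camera(n);ims.append(cv2.resize(c["pixels"][r[0]:r[1],q[0]:q[1],::-1],(390,300),interpolation=cv2.INTER_CUBIC))
    print(proj(c,env.get_state()["tcp_pos"]))
cv2.imwrite("pics/grip.png",np.hstack(ims)); print(env.get_state())
E
```

```text
[246.86123798 188.41276901]
[267.67455415 196.71853697]
{'clock': 7.95, 'joint_pos': array([ 0.43273781,  0.20366943, -0.61870131,  0.27442257, -0.23441364,
        0.42962345]), 'qvel': array([-2.28089208e-03, -4.98147083e-05, -8.89158323e-05, -4.22534075e-04,
       -1.24574377e-04, -5.88633925e-04]), 'tau': array([-2.95476437e+00, -3.72830486e+01,  2.70976907e+01, -4.54093248e+00,
       -1.74150735e+00, -1.97649311e-02]), 'tcp_pos': array([0.57164032, 0.2694417 , 0.07385682]), 'orientation': array([ 0.25934362,  0.02595261,  0.96541887, -0.00581059]), 'wrist_force': array([-5.11749822,  2.84788192,  4.91302217]), 'ft_torque': array([0.60262865, 0.75988366, 0.23796616]), 'grip_force': 35.570138131733984, 'finger_gap': 0.027154487363137175}
```

View pics/grip.png

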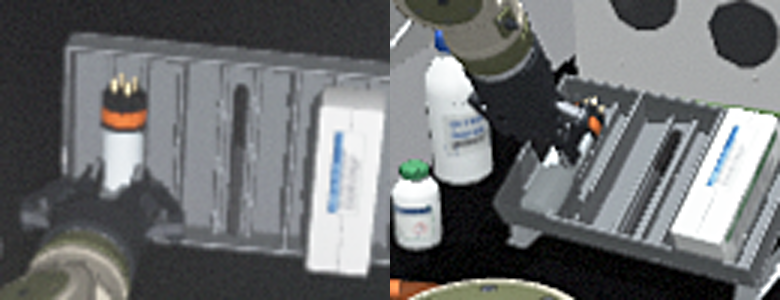

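The lamp is between the fingers, but the 27 mm gap is less than its 38 mm diameter. The wrist is also pushed away from the floor, so the pads are pinching above the axis. I'll open, go 7 mm deeper and grip again.

Request:
{"name": "jog_arm", "arguments": {
  "increments": [
    [[0,0,0,0,0,0,100],[0,0,0,0,0,0,100],[0,0,0,0,0,0,100],[0,0,0,0,0,0,100],[0,0,0.014,0,0,0,100],[0,0,0.014,0,0,0,100],[0,0,0,0,0,0,100]]
  ]
}}

```text
clock: 8.65
tcp_pos: [0.5751, 0.2674, 0.0659]
orientation: [0.258, 0.027, 0.966, -0.007]
wrist_force: [0.3, -0.4, 0.3]
finger_gap: 0.0515
grip_force: 0.0
```

Request:
{"name": "jog_arm", "arguments": {
  "increments": [
    [[0,0,0,0,0,0,255],[0,0,0,0,0,0,255],[0,0,0,0,0,0,255],[0,0,0,0,0,0,255],[0,0,0,0,0,0,255]]
  ]
}}

```text
clock: 9.15
tcp_pos: [0.5751, 0.2694, 0.067]
orientation: [0.259, 0.026, 0.966, -0.006]
wrist_force: [-1.7, 4.6, 1.0]
finger_gap: 0.0334
grip_force: 38.7
```

Request:
{"name": "jog_arm", "arguments": {
  "increments": [
    [[0,0,-0.012,0,0,0,255],[0,0,-0.012,0,0,0,255],[0,0,-0.012,0,0,0,255],[0,0,0,0,0,0,255],[0,0,0,0,0,0,255]]
  ],
  "force": 60
}}

```text
clock: 9.65
tcp_pos: [0.5707, 0.2678, 0.0746]
orientation: [0.259, 0.027, 0.965, -0.007]
wrist_force: [0.9, 0.7, -2.0]
finger_gap: 0.0326
grip_force: 57.8
```

```bash
python3 - <<'E'
from fit import *
ims=[]
for n,(r,q) in {"top":((140,230),(210,327)),"side":((150,220),(230,320))}.items():
    c=cams.read_camera(n);ims.append(cv2.resize(c["pixels"][r[0]:r[1],q[0]:q[1],::-1],(390,300),interpolation=cv2.INTER_CUBIC))
cv2.imwrite("pics/grip2.png",np.hstack(ims)); print(env.get_state())
E
```

```text
{'clock': 9.75, 'joint_pos': array([ 0.43220991,  0.20143869, -0.61903071,  0.27847659, -0.23681356,
        0.43043245]), 'qvel': array([0.00143828, 0.00293581, 0.00034594, 0.00019388, 0.00166546,
       0.0008557 ]), 'tau': array([ 1.59002433e-02, -4.03636336e+01,  2.83837813e+01, -4.65105370e+00,
       -7.83449672e-01, -1.87737237e-04]), 'tcp_pos': array([0.57065553, 0.26778891, 0.07441255]), 'orientation': array([ 0.25886717,  0.02675402,  0.96551473, -0.0073017 ]), 'wrist_force': array([ 0.20501511,  0.91353202, -0.70385779]), 'ft_torque': array([ 0.0586025 ,  0.60020169, -0.03997053]), 'grip_force': 57.77806270401925, 'finger_gap': 0.03221310712176756}
```

View pics/grip2.png

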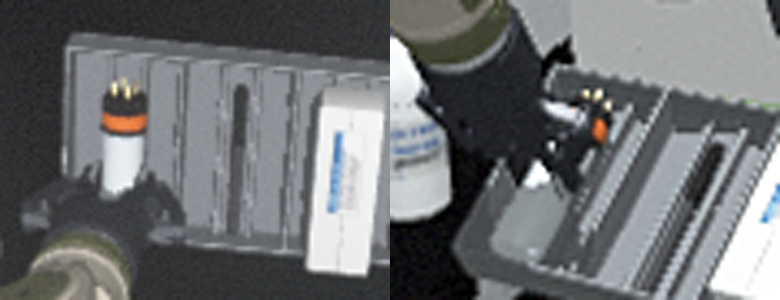

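Only light downward force remains and the lamp's pins shifted with the tool (crop row 75→82), so the lamp is in the grip. Lifting further.

Request:
{"name": "jog_arm", "arguments": {
  "increments": [
    [[0,0,-0.05,0,0,0,255],[0,0,-0.08,0,0,0,255],[0,0,-0.1,0,0,0,255],[0,0,-0.1,0,0,0,255],[0,0,-0.1,0,0,0,255],[0,0,-0.05,0,0,0,255],[0,0,0,0,0,0,255],[0,0,0,0,0,0,255]]
  ]
}}

```text
clock: 10.55
tcp_pos: [0.5107, 0.2714, 0.1789]
orientation: [0.259, 0.027, 0.965, -0.007]
wrist_force: [0.3, -0.9, -1.5]
finger_gap: 0.0327
grip_force: 58.0
```

```bash
python3 - <<'E'
from fit import *
np.set_printoptions(precision=3,suppress=True)
s=env.get_state();print(s["wrist_force"],s["ft_torque"],s["finger_gap"])
T=np.array(s["tcp_pos"]);Rt=R.from_quat(s["orientation"],scalar_first=True).as_matrix()
C={}
for n in("top","side"):
    c=cams.read_camera(n)
    ims=[]
    print(n,"tcp",proj(c,T),"expected pins",proj(c,T-Rt[:,2]*.019-Rt[:,0]*.0795),"mid",proj(c,T-Rt[:,2]*.019-Rt[:,0]*.008))
    for t in("lamp_pins","lamp_mid"): print(t,[(np.round(r["uv"],1).tolist(),round(r["conf"],2)) for r in spotter.landmark_of(t,n)[:3]])
    C[n]=c["pixels"][:,:,::-1]
ims=[cv2.resize(C["top"][130:230,190:320],(390,300)),cv2.resize(C["side"][110:220,200:343],(390,300))]
cv2.imwrite("pics/lift.png",np.hstack(ims))
p,Rt=plan(T,tool(-.0527,0))
p,Rt=plan([.46,.10,.27],Rt,p,Rt)
p,Rt=plan([.515,-.193,.20],Rt,p,Rt)
E
```

```text
[ 0.273 -0.878 -1.468] [ 0.049  0.609 -0.036] 0.03270304440278276
top tcp [240.355 206.76 ] expected pins [239.517 181.992] mid [239.189 207.164]
lamp_pins [([268.5, 256.6], 0.93), ([238.9, 181.4], 0.57)]
lamp_mid [([241.6, 206.5], 0.98), ([261.5, 276.7], 0.67)]
side tcp [255.061 173.767] expected pins [264.658 148.845] mid [254.064 167.656]
lamp_pins [([264.9, 147.2], 0.77), ([410.4, 216.6], 0.71)]
lamp_mid [([412.0, 219.3], 0.36)]
turn 4 x [-0.0001, 0.0416, -0.0002]
shift 1 x [-0.0003, 0.0019, -0.0061]
shift 5 x [0.0332, -0.1391, -0.0729]
shift 7 x [-0.0402, -0.1655, 0.04]
```

View pics/lift.png

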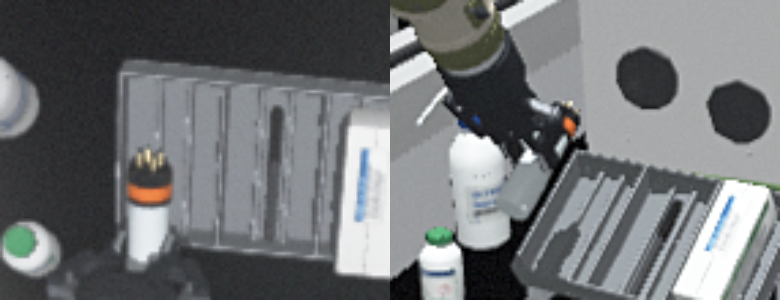

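The lamp hangs square in the grip, with its pins within about 1–2 px of prediction. Now level it and carry it over.

Request:
{"name": "jog_arm", "arguments": {
  "increments": [
    [[0,0,0,0,0.0416,0,255],[0,0,0,0,0.0416,0,255],[0,0,0,0,0.0416,0,255],[0,0,0,0,0.0416,0,255],[0.02,-0.07,-0.045,0,0,0,255],[0.033,-0.139,-0.083,0,0,0,255],[0.033,-0.139,-0.083,0,0,0,255],[0.033,-0.139,-0.083,0,0,0,255],[0.033,-0.139,-0.083,0,0,0,255],[-0.04,-0.165,0,0,0,0,255],[-0.04,-0.165,0.02,0,0,0,255],[-0.04,-0.165,0.04,0,0,0,255],[-0.04,-0.165,0.04,0,0,0,255],[-0.04,-0.165,0.04,0,0,0,255],[-0.04,-0.165,0.04,0,0,0,255],[-0.04,-0.1,0.04,0,0,0,255],[-0.02,-0.05,0.04,0,0,0,255],[0,0,0,0,0,0,255],[0,0,0,0,0,0,255]]
  ]
}}

```text
clock: 12.75
tcp_pos: [0.5226, -0.1706, 0.2077]
orientation: [0.0, 0.027, 1.0, 0.0]
wrist_force: [-0.5, 0.4, -1.3]
finger_gap: 0.0325
grip_force: 58.2
```

```bash
python3 - <<'E'
from fit import *
np.set_printoptions(precision=3,suppress=True)
s=env.get_state();print(s["wrist_force"],s["finger_gap"])
T=np.array(s["tcp_pos"]);Rt=R.from_quat(s["orientation"],scalar_first=True).as_matrix()
for n in("top","side"):
    c=cams.read_camera(n)
    print(n,"expected pins",proj(c,T-Rt[:,2]*.022-Rt[:,0]*.082),"mid",proj(c,T-Rt[:,2]*.022-Rt[:,0]*.0105))
    for t in("lamp_pins","lamp_mid","strap_tip"): print(t,[(np.round(r["uv"],1).tolist(),round(r["conf"],2)) for r in spotter.landmark_of(t,n)[:3]])
p,Rt=plan([.5075,-.1925,.07],tool(-.0527,0))
p,Rt=plan([.5075,-.1925,.03],Rt,p,Rt)
E
```

```text
[-0.459  0.372 -1.259] 0.03254514698352578
top expected pins [412.803 173.864] mid [410.949 201.473]
lamp_pins [([269.8, 253.4], 0.88), ([413.6, 171.4], 0.61)]
lamp_mid [([413.6, 200.9], 0.67), ([261.9, 281.0], 0.63)]
strap_tip []
side expected pins [416.825 169.588] mid [409.817 180.02 ]
lamp_pins [([323.8, 207.4], 0.66)]
lamp_mid [([412.3, 179.7], 0.8), ([414.6, 237.5], 0.71)]
strap_tip [([443.1, 211.3], 0.44), ([416.2, 277.9], 0.43)]
turn 1 x [-0.0001, 0.0006, -0.0005]
shift 4 x [0.0148, -0.0223, 0.1382]
shift 1 x [0.0, 0.0, 0.16]
```

Request:
{"name": "jog_arm", "arguments": {
  "increments": [
    [[0.015,-0.022,0.133,0,0,0,255],[0.015,-0.022,0.133,0,0,0,255],[0.015,-0.022,0.133,0,0,0,255],[0.015,-0.022,0.133,0,0,0,255],[0,0,0,0,0,0,255],[0,0,0,0,0,0,255]]
  ]
}}

```text
clock: 13.75
tcp_pos: [0.5071, -0.1924, 0.075]
orientation: [0.0, 0.028, 1.0, 0.0]
wrist_force: [0.3, 0.2, -1.7]
finger_gap: 0.0323
grip_force: 58.2
```

```bash
python3 - <<'E'
from fit import *
np.set_printoptions(precision=3,suppress=True)
s=env.get_state();print(s["wrist_force"],s["finger_gap"])
T=np.array(s["tcp_pos"]);Rt=R.from_quat(s["orientation"],scalar_first=True).as_matrix()
ims=[]
for n,k in(("top",(165,255,365,482)),("side",(180,270,360,477))):
    c=cams.read_camera(n);im=cv2.resize(c["pixels"][k[0]:k[1],k[2]:k[3],::-1],None,fx=3.33,fy=3.33,interpolation=cv2.INTER_CUBIC)
    A=T-Rt[:,2]*.022
    for sg in(-1,0,1):
        a,b=[(proj(c,A-Rt[:,0]*x+Rt[:,1]*.019*sg)-[k[2],k[0]])*3.33+1.6 for x in(-.061,.082)]
        cv2.line(im,tuple(map(int,a)),tuple(map(int,b)),(0,0,255),1)
    ims.append(im)
cv2.imwrite("pics/hov.png",np.hstack(ims))
p,Rt=plan([.5075,-.1925,.03],tool(-.0527,0))
E
```

```text
[ 0.301  0.201 -1.66 ] 0.0322947073487178
turn 1 x [-0.0004, 0.0014, -0.0007]
shift 2 x [0.0029, 0.0014, 0.0936]
```

View pics/hov.png

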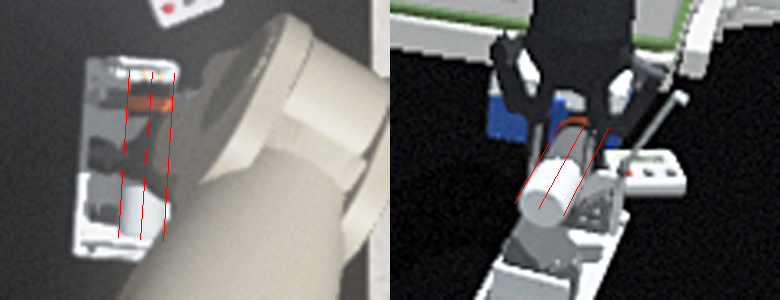

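The hover view shows the lamp over the cradle, pins away, with its axis close to the prediction. In the side view the window end (548,195) looks slightly off from my line (538,208). I'll check its height and tilt numerically against the lamp silhouette.

```bash
python3 - <<'E'
from fit import *
np.set_printoptions(precision=1,suppress=True,linewidth=150)
s=env.get_state();T=np.array(s["tcp_pos"]);Rt=R.from_quat(s["orientation"],scalar_first=True).as_matrix()
c=cams.read_camera("side");ct=cams.read_camera("top")
th=np.linspace(0,2*np.pi,60)
def hull(c,dz,pitch,dy=0):
    ax=-Rt[:,0]*np.cos(pitch)+Rt[:,2]*np.sin(pitch); up=np.cross(ax,Rt[:,1])
    ctr=T-Rt[:,2]*dz+Rt[:,1]*dy
    e=[proj(c,ctr-ax*.061+.019*(np.cos(t)*Rt[:,1]+np.sin(t)*up)) for t in th]
    return np.array(e)
g=cv2.cvtColor(c["pixels"],cv2.COLOR_RGB2GRAY)
for r in range(216,252,2): print(r,g[r,390:428].tolist())
for dz,p in((.022,0),(.032,0),(.022,.15),(.022,-.15)):
    e=hull(c,dz,p);print(dz,p,e.min(0),e.max(0),e.mean(0))
for r in spotter.cut_out("lamp","side")[:2]:
    v,u=np.where(r["region"]);print(r["conf"],r["uv"],u.min(),u.max(),v.min(),v.max())
    for row in range(v.min(),v.max()+1,2): print(row,u[v==row].min() if (v==row).any() else None,u[v==row].max()if (v==row).any() else None,end="; ")
E
```

```text
216 [71, 72, 72, 72, 67, 71, 74, 68, 72, 75, 74, 58, 34, 30, 31, 25, 30, 28, 45, 63, 63, 72, 81, 59, 52, 54, 60, 68, 86, 66, 32, 35, 39, 40, 45, 46, 48, 41]
218 [72, 73, 72, 72, 65, 69, 69, 67, 69, 69, 71, 57, 26, 59, 136, 123, 27, 31, 52, 62, 56, 37, 76, 125, 130, 129, 131, 129, 93, 34, 29, 41, 55, 42, 46, 37, 35, 39]
220 [74, 73, 99, 78, 72, 76, 69, 72, 72, 68, 66, 48, 35, 71, 134, 95, 18, 38, 59, 62, 98, 134, 135, 134, 137, 140, 139, 143, 141, 87, 75, 26, 37, 40, 37, 50, 62, 64]
222 [10, 0, 2, 16, 21, 38, 22, 38, 46, 57, 62, 39, 37, 87, 130, 85, 17, 37, 82, 116, 136, 134, 134, 132, 139, 138, 142, 141, 112, 76, 130, 101, 29, 38, 44, 54, 76, 70]
224 [17, 17, 14, 0, 18, 15, 6, 7, 9, 5, 20, 33, 55, 109, 124, 45, 12, 54, 131, 135, 133, 133, 137, 137, 137, 139, 144, 136, 108, 101, 124, 78, 24, 35, 25, 41, 47, 55]
226 [8, 12, 10, 16, 11, 21, 11, 16, 12, 6, 5, 25, 63, 112, 119, 24, 57, 120, 126, 114, 116, 116, 120, 121, 129, 135, 144, 130, 69, 125, 117, 42, 39, 33, 136, 255, 255, 251]
228 [8, 16, 21, 2, 19, 11, 14, 12, 5, 16, 4, 47, 120, 114, 107, 176, 238, 246, 251, 255, 255, 255, 255, 2
[... 1773 characters left out ...]
80, 82, 84, 95, 97, 92, 100, 161, 146]
250 [5, 16, 6, 15, 0, 14, 77, 133, 135, 129, 127, 129, 128, 131, 128, 133, 128, 128, 126, 127, 127, 127, 119, 180, 255, 255, 255, 255, 254, 251, 254, 250, 200, 160, 180, 227, 167, 183]
0.022 0 [397.4 235.1] [412.2 248.1] [404.6 241.6]
0.032 0 [397.7 231.7] [412.6 244.9] [405.  238.3]
0.022 0.15 [397.7 231.5] [412.7 245.5] [405.  238.5]
0.022 -0.15 [397.2 238.6] [411.8 250.3] [404.3 244.4]
0.75 [411.4, 232.9] 399 419 213 247
213 414 418; 215 412 419; 217 411 419; 219 410 419; 221 409 419; 223 408 419; 225 407 418; 227 406 418; 229 404 417; 231 403 417; 233 402 417; 235 401 417; 237 400 416; 239 399 415; 241 399 414; 243 400 413; 245 402 412; 247 406 409;
```

Numerically the window face sits at about (406,241) against the predicted (404.6,241.6). That means the lamp is level, at the right height, and about 2–3 mm toward -y. I'll shift +2 mm and lower it.

Request:
{"name": "jog_arm", "arguments": {
  "increments": [
    [[0.001,0.008,0.04,0,0,0,255],[0,0,0.05,0,0,0,255],[0,0,0.04,0,0,0,255],[0,0,0.02,0,0,0,255],[0,0,0,0,0,0,255],[0,0,0,0,0,0,255]]
  ]
}}

```text
clock: 14.6
tcp_pos: [0.507, -0.1907, 0.037]
orientation: [0.0, 0.028, 1.0, 0.0]
wrist_force: [-0.3, -0.5, -1.0]
finger_gap: 0.0322
grip_force: 58.2
```

Request:
{"name": "jog_arm", "arguments": {
  "increments": [
    [[0,0,0.01,0,0,0,255],[0,0,0.006,0,0,0,255],[0,0,0,0,0,0,255],[0,0,0,0,0,0,255]]
  ]
}}

```text
clock: 15.0
tcp_pos: [0.5072, -0.1908, 0.0333]
orientation: [0.001, 0.028, 1.0, -0.0]
wrist_force: [0.6, 0.5, -1.8]
finger_gap: 0.0325
grip_force: 58.2
```

Request:
{"name": "jog_arm", "arguments": {
  "increments": [
    [[0,0,0.008,0,0,0,255],[0,0,0.006,0,0,0,255],[0,0,0,0,0,0,255],[0,0,0,0,0,0,255]]
  ]
}}

```text
clock: 15.4
tcp_pos: [0.5074, -0.1911, 0.0299]
orientation: [0.001, 0.028, 1.0, -0.0]
wrist_force: [-0.3, -1.6, 0.4]
finger_gap: 0.0326
grip_force: 58.6
```

Request:
{"name": "jog_arm", "arguments": {
  "increments": [
    [[0,0,0.006,0,0,0,255],[0,0,0,0,0,0,255],[0,0,0,0,0,0,255]]
  ]
}}

```text
clock: 15.7
tcp_pos: [0.5077, -0.1917, 0.0291]
orientation: [0.001, 0.028, 1.0, -0.001]
wrist_force: [-0.8, -2.7, 5.9]
finger_gap: 0.0324
grip_force: 59.7
```

Contact at z≈0.029, as predicted. I'll relieve the sideways push and release.

Request:
{"name": "jog_arm", "arguments": {
  "increments": [
    [[0,-0.006,0,0,0,0,255],[0,0,0,0,0,0,255],[0,0,0,0,0,0,150],[0,0,0,0,0,0,120],[0,0,0,0,0,0,100],[0,0,0,0,0,0,80],[0,0,0,0,0,0,80],[0,0,0,0,0,0,80]]
  ]
}}

```text
clock: 16.5
tcp_pos: [0.507, -0.1921, 0.0281]
orientation: [0.001, 0.028, 1.0, 0.0]
wrist_force: [0.4, 0.4, 0.4]
finger_gap: 0.0586
grip_force: 0.0
```

```bash
cat >> fit.py <<'E'
CQ=np.array([.518,-.1934,-.0527])
E
python3 - <<'E'
from fit import *
np.set_printoptions(precision=4,suppress=True)
s=env.get_state();print(s["wrist_force"],s["finger_gap"],s["tcp_pos"])
c=cams.read_camera("side");t=cams.read_camera("top")
print("exp mid",proj(c,W(CQ,[0,0,.05])[0]),"pins",proj(c,W(CQ,[.0715,0,.05])[0]),proj(t,W(CQ,[.0715,0,.05])[0]))
th=np.linspace(0,2*np.pi,60)
e=np.array([proj(c,W(CQ,[-.0715,.019*np.cos(a),.05+.019*np.sin(a)])[0]) for a in th]);print("face",e.min(0),e.max(0))
for r in spotter.cut_out("lamp","side")[:2]:
    v,u=np.where(r["region"]);print(r["conf"],r["uv"],u.min(),u.max(),v.min(),v.max())
for n in("side","top"):
  for q in("lamp_pins","lamp_mid","strap_tip"): print(n,q,[(np.round(r["uv"],1).tolist(),round(r["conf"],2)) for r in spotter.landmark_of(q,n)[:3]])
E
```

```text
[0.3589 0.4126 0.4169] 0.058624378463893845 [ 0.507  -0.1921  0.0281]
exp mid [409.8495 243.4904] pins [416.4065 230.7153] [406.8435 187.8747]
face [395.4415 251.2403] [409.9053 263.8102]
0.83 [409.9, 247.7] 398 421 228 261
side lamp_pins [([416.6, 230.0], 0.93)]
side lamp_mid [([299.3, 200.7], 0.63), ([410.8, 242.3], 0.57)]
side strap_tip [([414.6, 277.7], 0.72), ([442.8, 210.2], 0.38)]
top lamp_pins [([405.9, 187.3], 0.9), ([270.9, 253.8], 0.83), ([202.1, 213.2], 0.69)]
top lamp_mid [([407.1, 211.0], 0.79), ([263.9, 277.3], 0.66)]
top strap_tip []
```

The lamp is seated: the pins are within 1 px of the cradle-seat prediction in both cameras. Now retreat and plan the strap push.

Request:
{"name": "jog_arm", "arguments": {
  "increments": [
    [[0,0,-0.05,0,0,0,80],[0,0,-0.1,0,0,0,80],[0,0,-0.15,0,0,0,80],[0,0,-0.18,0,0,0,80],[0,0,-0.18,0,0,0,80],[0,0,-0.18,0,0,0,80],[0,0,0,0,0,0,255],[0,0,0,0,0,0,255]]
  ]
}}

```text
clock: 17.75
tcp_pos: [0.5076, -0.1927, 0.2404]
orientation: [0.002, 0.028, 1.0, -0.001]
wrist_force: [-0.2, 0.7, -0.1]
finger_gap: 0.0303
grip_force: 0.0
```

```bash
python3 - <<'E'
from fit import *
Rt=tool(-.0527,0)
p,Rt=plan(W(CQ,[.052,-.125,.24])[0],Rt)
p,Rt=plan(W(CQ,[.052,-.125,.115])[0],Rt,p,Rt)
p,Rt=plan(W(CQ,[.052,-.02,.115])[0],Rt,p,Rt)
c=cams.read_camera("side");t=cams.read_camera("top")
print("exp pins",proj(c,W(CQ,[.0715,0,.05])[0]),proj(t,W(CQ,[.0715,0,.05])[0]))
for n in("side","top"):
  for q in("lamp_pins","lamp_mid","strap_tip"): print(n,q,[(np.round(r["uv"],1).tolist(),round(r["conf"],2)) for r in spotter.landmark_of(q,n)[:2]])
for a in (1.75,1.85,2.): print(a,proj(c,W(CQ,[.052,-.036+.084*np.cos(a),.073+.084*np.sin(a)])[0]))
E
```

```text
turn 1 x [-0.0006, 0.0016, -0.0008]
shift 4 x [-0.0624, -0.1252, 0.0004]
shift 3 x [0.0, 0.0, 0.1667]
shift 3 x [-0.0, 0.14, 0.0]
exp pins [416.4065192  230.71529351] [406.84354543 187.87470574]
side lamp_pins [([416.3, 227.1], 0.73)]
side lamp_mid [([413.4, 242.3], 0.7)]
side strap_tip [([443.6, 212.0], 0.53), ([413.9, 278.1], 0.44)]
top lamp_pins [([270.7, 255.1], 0.9), ([409.2, 188.5], 0.78)]
top lamp_mid [([262.2, 277.9], 0.94), ([407.3, 213.1], 0.6)]
top strap_tip []
1.75 [438.20185329 204.91996308]
1.85 [441.23301572 206.19882538]
2.0 [445.54048779 208.58797029]
```

Request:
{"name": "jog_arm", "arguments": {
  "increments": [
    [[-0.062,-0.125,0,0,0,0,255],[-0.062,-0.125,0,0,0,0,255],[-0.062,-0.125,0,0,0,0,255],[-0.062,-0.125,0,0,0,0,255],[0,0,0,0,0,0,255],[0,0,0.125,0,0,0,255],[0,0,0.125,0,0,0,255],[0,0,0.125,0,0,0,255],[0,0,0.125,0,0,0,255],[0,0,0,0,0,0,255],[0,0,0,0,0,0,255]]
  ]
}}

```text
clock: 19.25
tcp_pos: [0.5614, -0.3197, 0.1133]
orientation: [-0.0, 0.027, 1.0, 0.0]
wrist_force: [0.1, -0.6, 0.2]
finger_gap: 0.0001
grip_force: 0.0
```

Request:
{"name": "jog_arm", "arguments": {
  "increments": [
    [[0,0.05,0,0,0,0,255],[0,0.05,0,0,0,0,255],[0,0.05,0,0,0,0,255],[0,0.05,0,0,0,0,255],[0,0.05,0,0,0,0,255],[0,0.05,0,0,0,0,255]]
  ]
}}

```text
clock: 19.85
tcp_pos: [0.5661, -0.244, 0.1135]
orientation: [0.001, 0.027, 1.0, 0.0]
wrist_force: [0.1, -0.9, 0.5]
finger_gap: -0.0004
grip_force: 0.1
```

Request:
{"name": "jog_arm", "arguments": {
  "increments": [
    [[0,0.04,0,0,0,0,255],[0,0.04,0,0,0,0,255],[0,0.04,0,0,0,0,255],[0,0.04,0,0,0,0,255],[0,0,0,0,0,0,255],[0,0,0,0,0,0,255],[0,0,0,0,0,0,255]]
  ]
}}

```text
clock: 20.55
tcp_pos: [0.5684, -0.206, 0.1133]
orientation: [0.001, 0.028, 1.0, -0.0]
wrist_force: [-0.5, 0.2, 0.8]
finger_gap: -0.0001
grip_force: 0.0
```

```bash
python3 - <<'E'
from fit import *
st=env.get_state();print(st["tcp_pos"],st["wrist_force"])
for n in("side","top"):
  c=cams.read_camera(n)
  print([proj(c,W(CQ,[.052,-.036+.084*np.cos(a),.073+.084*np.sin(a)])[0]).round(1).tolist() for a in (1.57,1,.5,0)])
  for q in("lamp_pins","strap_tip"): print(n,q,[(np.round(r["uv"],1).tolist(),round(r["conf"],2)) for r in spotter.landmark_of(q,n)[:3]])
E
```

```text
[ 0.56840376 -0.20601183  0.11329515] [-0.45811172  0.20765861  0.77572505]
[[432.5, 203.3], [415.1, 204.2], [403.7, 211.7], [398.8, 223.2]]
side lamp_pins [([414.8, 232.3], 0.64), ([296.0, 222.8], 0.6)]
side strap_tip [([414.6, 279.8], 0.76), ([298.7, 203.5], 0.69)]
[[427.7, 191.6], [410.0, 190.8], [397.7, 191.1], [391.5, 192.3]]
top lamp_pins [([409.8, 188.0], 0.59)]
top strap_tip [([399.6, 194.4], 0.6)]
```

Request:
{"name": "jog_arm", "arguments": {
  "increments": [
    [[0,0,-0.15,0,0,0,255],[0,0,-0.18,0,0,0,255],[0.1,-0.1,-0.1,0,0,0,255],[0.1,-0.15,0,0,0,0,255],[0.1,-0.15,0,0,0,0,255],[0.1,-0.15,0,0,0,0,255],[0,-0.18,0,0,0,0,255],[0,0,0,0,0,0,255],[0,0,0,0,0,0,255]]
  ]
}}

```text
clock: 21.75
tcp_pos: [0.4577, -0.3833, 0.2202]
orientation: [0.0, 0.029, 1.0, 0.0]
wrist_force: [0.5, -0.5, -0.0]
finger_gap: 0.0002
grip_force: 0.0
```

```bash
python3 - <<'E'
from fit import *
ims=[]
for n,k in(("top",(165,255,365,482)),("side",(185,275,360,477))):
  c=cams.read_camera(n)
  ims.append(cv2.resize(c["pixels"][k[0]:k[1],k[2]:k[3],::-1],(390,300),interpolation=cv2.INTER_CUBIC))
  print([proj(c,W(CQ,[.052,-.036+.084*np.cos(a),.073+.084*np.sin(a)])[0]).round(1).tolist() for a in (1.57,1,.3,0)],proj(c,W(CQ,[.0715,0,.05])[0]))
  for q in("lamp_pins","strap_tip"): print(n,q,[(np.round(r["uv"],1).tolist(),round(r["conf"],2)) for r in spotter.landmark_of(q,n)[:3]])
cv2.imwrite("pics/end.png",np.hstack(ims))
E
```

```text
[[427.7, 191.6], [410.0, 190.8], [394.4, 191.5], [391.5, 192.3]] [406.84354543 187.87470574]
top lamp_pins [([406.8, 187.1], 0.7), ([270.3, 252.3], 0.7)]
top strap_tip [([389.3, 193.4], 0.51), ([419.9, 272.2], 0.45)]
[[432.5, 203.3], [415.1, 204.2], [400.9, 216.0], [398.8, 223.2]] [416.4065192  230.71529351]
side lamp_pins [([415.5, 231.2], 0.93)]
side strap_tip [([413.3, 276.2], 0.67), ([398.5, 225.9], 0.59)]
```

View pics/end.png

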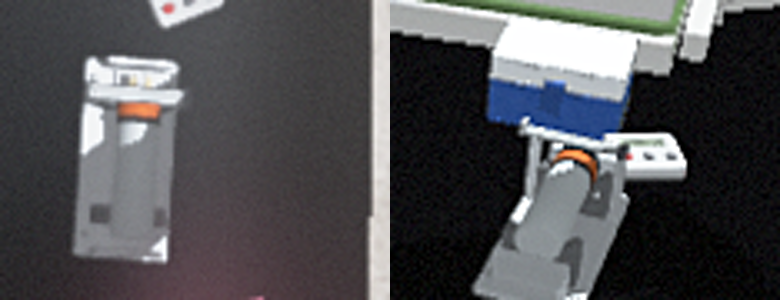

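The last picture shows the strap lying level across the lamp onto its rest post: tip (398.5,225.9) against (398.8,223.2) predicted for shut. The lamp is seated with its pins far, at (415.5,231.2). Handing in.

```bash
python3 -c "
from workcell import ticket
print(ticket.hand_in())"
```

```text
the job is handed in; nothing more can be done
None
```

I laid the lamp in the cradle's V blocks with its pins away from the robot, swung the strap shut over it, moved the arm clear and handed the job in; the last images show the lamp seated and the strap closed, but no verdict came back.

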